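Load the kiln shelf for a slumping firing

TASK

Load the kiln shelf: lay the blue glass disc centred on the white mould with the green glass tile centred on top of the blue disc, lay the amber disc centred on the terracotta mould, stand the cream kiln post on the shelf midway between the two moulds, and set the cone holder on the shelf directly behind the terracotta mould (straight towards the shelf's back edge, the one away from the robot), leaving a gap of about 25 mm between holder and mould. Set the glass down gently, never dropping it, and leave the running pliers and the purple frit jar where they are.

Things in the scene. Friction and masses are not known exactly. Their poses are not given: they have to be found in the camera images.
- kiln_shelf: Flat grey-brown kiln shelf fixed on the bench, 200 (its x) x 270 (its y) x 12 mm thick; origin at the centre of its underside, z up, its x axis pointing to its back edge, away from the robot (within about 10 degrees of straight ahead). It may lie on the robot's left or right. The two moulds stand on its centre line, 85 mm either side of its centre, so its centre is midway between them.
- white_mould: White ceramic slumping mould, an upright round cup, diameter 56 mm, 40 mm high, with a 9 mm wide rim round an 18 mm deep hollow, fixed to the kiln shelf; origin at the centre of its underside (on the shelf's top), axes parallel to the shelf's. A disc lies on its rim, 40 mm above the origin.
- terracotta_mould: Terracotta (orange-brown) slumping mould, same shape and size as the white one: diameter 56 mm, 40 mm high, fixed to the kiln shelf; origin at the centre of its underside, axes parallel to the shelf's (x to the shelf's back edge).
- blue_disc: Loose flat blue glass disc, diameter 58 mm, 8 mm thick, about 50 g, lying on the cutting mat (3 mm thick, pale green with a white grid); origin at the centre of its underside, z up.
- amber_disc: Loose flat amber (honey-yellow) glass disc, diameter 58 mm, 8 mm thick, about 50 g, lying on the mat; origin at the centre of its underside.
- green_tile: Loose flat green glass tile, 36 x 36 x 8 mm, sides along its x and y, about 27 g, lying on the mat; origin at the centre of its underside.
- kiln_post: Loose cream ceramic kiln post, an upright square prism 30 x 30 mm and 60 mm tall with a dark spot on top, about 100 g, standing on the mat; origin at the centre of its underside, sides along its x and y.
- cone_pat: Loose cone holder: a purple-brown clay block 24 (its x) x 40 (its y) x 16 mm high carrying a row along its y of three small upright cones (white, pink, white), 46 mm high in all, about 60 g, standing on the mat; origin at the centre of its underside. Grip the block across its 40 mm length.
- frit_jar: Bystander: small round purple jar with a black lid, diameter 40 mm, 55 mm high, standing on the mat among the things; origin at the centre of its underside.
- pliers: Bystander: running pliers with red handles, about 140 mm long (along their y), 22 mm high, lying between the mat and the robot; origin near the joint of the jaws, at bench level.
Not all that is in view belongs to the job. There is more than one size of the green_tile; the one meant has the size given above. There is more than one size of the blue_disc; the job needs the larger.

How it is judged:
By the outcome, as a careful person would: the job done as asked, in the order asked, and still so for the second after the job is handed in, with the robot touching nothing.
It also fails if it takes over 120 s, if anything falls off the work surface, if the arm or the gripper's body presses on something with over 40 N, if the wrist force passes 120 N, or if a joint passes its speed limit or range.

ROBOT

A 7-joint arm with a two-finger parallel gripper is mounted at the origin on the work surface. World frame = base frame: x ahead of the robot, y to its left, z up, the work surface at z = 0. Lengths are in m, angles in rad, forces in N, time in s.
With the tool pointing down it reaches from about 0.425 to 0.925 m from the base axis. Payload 6.8 kg.
Tool frame: the origin (TCP) lies on the front face of the gripper's body, between the roots of the fingers; the fingertips stand 73 mm ahead of it and the grasp point (between the pads) lies 54 mm ahead of it; z points along the fingers, y is the direction in which the jaws open and shut (so a half turn about z gives the same grasp; the last joint's range is limited). The gripper opens to 85 mm and grips with 20 to 120 N. Pads are 22 mm wide; open, the fingers measure 114 mm over their backs; the gripper's body (76 mm by 85 mm) begins 54 mm behind the grasp point. The pads swing forward as they close: fully open they stand 13 mm farther back than shut.
Start: joints at [-1.398, 0.477, 0.022, 1.555, -0.011, 1.109, -0.083], TCP at [0.187, 0.649, 0.304] pointing down, gripper open.
Joint ranges: [-2.96, 2.96], [-0.34, 2.1], [-1.41, 1.46], [0.24, 2.44], [-1.37, 4.51], [0.17, 1.92], [-2.96, 2.96]. Speed limits (rad/s): [2.39, 2.39, 3.14, 3.14, 3.14, 3.14, 3.14].

INTERFACE

Orientations are given as a rotation vector (axis times angle).
In Python, from bench import * gives the robot as it stands.
- The arm moves only by the tool jog_arm, never from a script. Its argument "plan" is a list of rows, each a list of 2 entries, a list of its own where there are three numbers: the shift along the world's x, y, z in cm, then the turn about the world's z in rad. In form: [[[tx, ty, tz], twist], ...]. A call has 1 to 12 rows; each row shifts and turns the commanded pose from where the row before left it; what a row does not reach is not made up. A row lasts 1/10 s, in which the tool goes at most 50 mm and 8.59 degrees, less where a joint would pass 70% of its speed; a pose out of reach is approached as far as the arm can. A call is refused whole if a number of a shift passes 5 or a number of a turn 0.15, either way. A call with a gripper value outside its range is refused whole. "hand" is the finger opening in cm, from 0 to 8.54, set as the call begins (left out, the last holds). The fingers move at their own pace and stop on an object; "grip_force" is the grip in N (left out, the last holds). Time passes only in rows, so rows that do not move let the fingers close. It gives the time, the measured TCP pose, the force and the opening at its end, in the units of the state.
- get_obs(): the state, without advancing time (a new reading comes with each control period).
- grab_frame(name): name is "scene" or "top"; returns the picture (400x640x3 uint8, red, green, blue); there is no depth.
- get_calibration(name): a dict with "intrinsics" (3x3 intrinsics, pixels), "xyz" and "orientation" of the camera in the world. Camera axes: x right, y down, z forward; pixel columns grow to the right and rows downward; lengths in m; the calibration is good to about 2 mm. A picture is of the moment at which its call begins. get_calibration takes no time and is no camera call.
- hand_in(): hands the job in, once; it reports no verdict.
The state is a dict: "clock": time; "joints": joint angles; "qvel": joint speeds; "tau": joint torques, N m; "tcp_pos": TCP position; "orientation": TCP orientation; "contact_force": force on the tool from outside, world axes, zero at the start; "moment": the same for the moment, N m; "grip_width": finger opening in m.
Only numpy, scipy, OpenCV 4.12 (cv2) and the standard library are available. Lean on these libraries where they do the work, as an engineer would, in place of code of your own. Each camera call takes 0.05 s, during which the arm holds its last target. There are 200 camera calls.

## Working session

There is one attempt and no reset: what is moved stays moved. The work goes in short steps, Python scripts to look and compute and a tool call to move; the robot and the scene stay as the last step left them, time stands still between calls to the robot, and variables do not carry over. Pictures are saved under pics/ and viewed, about 12 in all and at most 16, crops included, and the job is handed in when it is done.

Besides the shell and the picture viewer there is one more tool, called by a JSON object that holds its "api" and its "payload", one argument or row to a line. jog_arm: Moves the arm, as the interface text tells. Its arguments: {"type":"object","properties":{"plan":{"type":"array","items":{"type":"array"}},"hand":{"type":"number"},"grip_force":{"type":"number"}},"required":["plan"]}

```bash
mkdir -p pics; python3 - <<'E'
from bench import *
import cv2
o=get_obs();print({k:o[k] for k in('clock','tcp_pos','orientation','grip_width')})
for n in('scene','top'):
    print(n,get_calibration(n)); cv2.imwrite(f'pics/{n}0.png',grab_frame(n)[:,:,::-1])
E
```

```text
{'clock': 0.0, 'tcp_pos': array([0.18689806, 0.64812245, 0.30287617]), 'orientation': array([-4.39509757e-01, -3.11053740e+00,  2.95271779e-03]), 'grip_width': 0.08540897728088448}
scene {'intrinsics': array([[411.88456341,   0.        , 316.41576856],
       [  0.        , 411.88456341, 199.07019859],
       [  0.        ,   0.        ,   1.        ]]), 'xyz': array([ 1.18167008, -0.46854042,  0.5291401 ]), 'orientation': array([-1.92849134, -1.04752462,  0.60180834])}
top {'intrinsics': array([[409.11816706,   0.        , 314.81714108],
       [  0.        , 409.11816706, 188.00617906],
       [  0.        ,   0.        ,   1.        ]]), 'xyz': array([ 0.3783192 , -0.06509829,  0.95069417]), 'orientation': array([-2.10156305,  2.12307038, -0.16082351])}
```

View pics/top0.png

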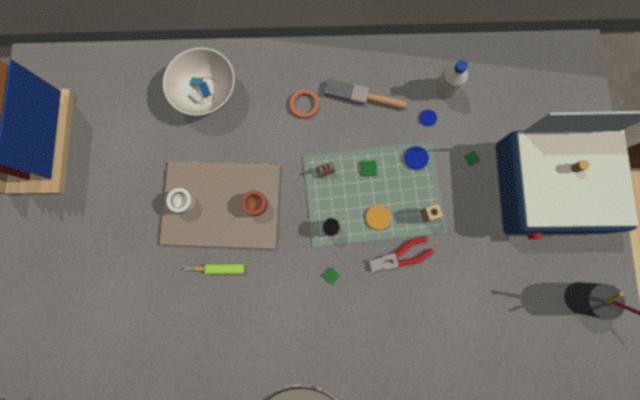

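View pics/scene0.png

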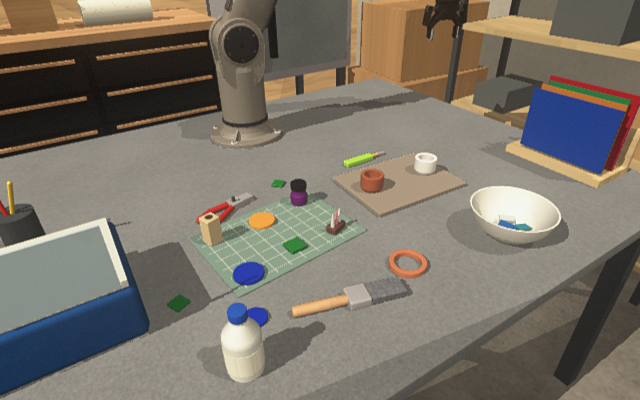

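The top view shows the shelf on the left (white mould near 178,200; terracotta near 254,203). On the mat are the blue disc (416,158), amber (378,217), green tile (369,168), post (432,212), cone holder (325,170) and jar (331,227). I'll enlarge both areas.

```bash
python3 - <<'E'
import cv2
I=cv2.imread('pics/top0.png')
cv2.imwrite('pics/mat.png',cv2.resize(I[135:285,295:485],None,fx=4,fy=4,interpolation=cv2.INTER_CUBIC))
cv2.imwrite('pics/shelf.png',cv2.resize(I[150:260,150:290],None,fx=5,fy=5,interpolation=cv2.INTER_CUBIC))
E
```

```text
(no output)
```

View pics/mat.png

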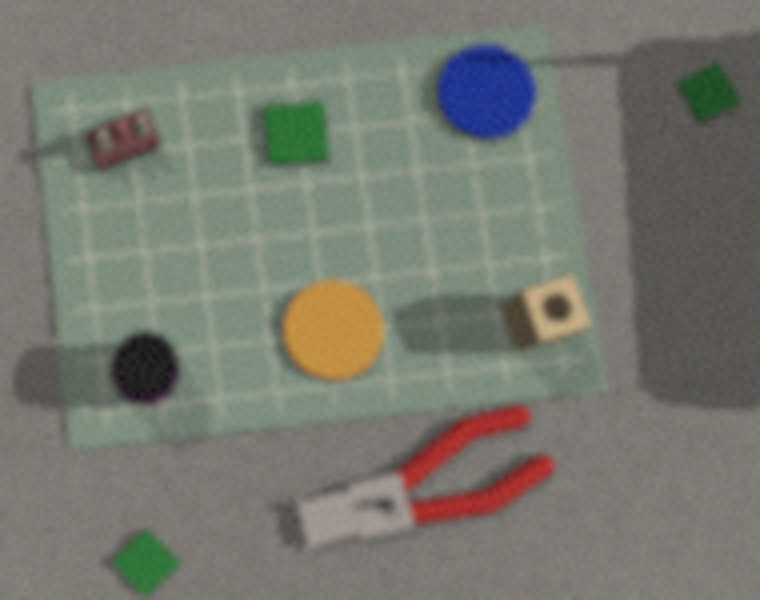

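View pics/shelf.png

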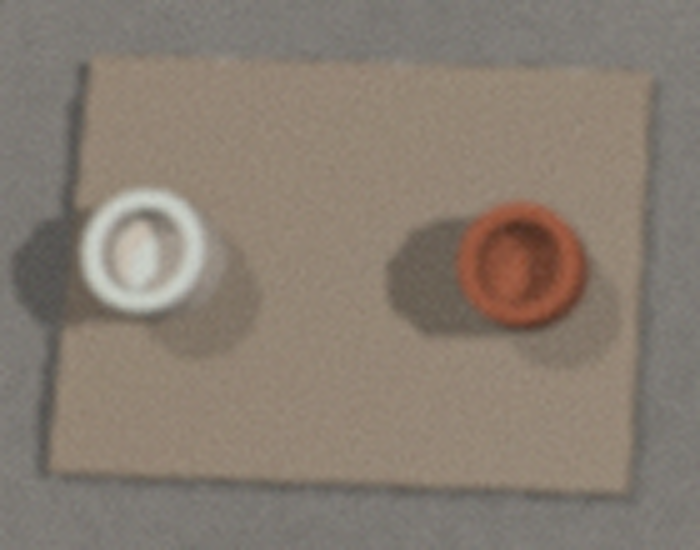

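```bash
cat > h.py <<'E'
import numpy as np, cv2
from bench import *
from scipy.spatial.transform import Rotation as R
def bp(p,z,cam='top'):
    c=get_calibration(cam);p=np.atleast_2d(np.array(p,float))
    d=np.c_[p,np.ones(len(p))]@np.linalg.inv(c['intrinsics']).T@R.from_rotvec(c['orientation']).as_matrix().T
    o=c['xyz'];return (o+d*((z-o[2])/d[:,2])[:,None])[:,:2]
def pj(P,cam='top'):
    c=get_calibration(cam);q=(np.atleast_2d(P)-c['xyz'])@R.from_rotvec(c['orientation']).as_matrix()@c['intrinsics'].T
    return q[:,:2]/q[:,2:]
def blob(I,lo,hi,roi):
    x0,y0,x1,y1=roi;h=cv2.cvtColor(I[y0:y1,x0:x1],cv2.COLOR_BGR2HSV)
    h=cv2.inRange(cv2.resize(h,None,fx=4,fy=4,interpolation=cv2.INTER_LINEAR),lo,hi)
    cs=cv2.findContours(h,cv2.RETR_EXTERNAL,cv2.CHAIN_APPROX_NONE)[0];c=max(cs,key=cv2.contourArea)
    return c.reshape(-1,2)/4-0.375+[x0,y0]
def yaw(): return R.from_rotvec(get_obs()['orientation']).as_matrix()
E
python3 - <<'E'
from h import *
np.set_printoptions(precision=4,suppress=True)
I=cv2.imread('pics/top0.png')
m=lambda p:np.array(p)/4-.375+[295,135]
s=lambda p:np.array(p)/5-.4+[150,150]
def circ(n,lo,hi,roi,z):
    c=bp(blob(I,lo,hi,roi),z).astype(np.float32);(x,y),(a,b),_=cv2.fitEllipse(c);print(n,x,y,'axes',a,b)
def rect(n,lo,hi,roi,z):
    c=bp(blob(I,lo,hi,roi),z).astype(np.float32);print(n,cv2.minAreaRect(c*1000))
circ('blue',(110,120,60),(130,255,255),(395,140,440,175),.011)
circ('blue small',(110,120,60),(130,255,255),(415,105,445,130),.008)
circ('amber',(10,120,100),(30,255,255),(355,195,405,240),.011)
circ('white',(0,0,170),(180,70,255),(160,180,200,220),.052)
circ('terra',(0,120,40),(14,255,255),(235,180,275,225),.052)
circ('jarlid',(0,0,0),(180,255,60),(318,212,346,240),.055+.003)
rect('tile',(50,130,40),(75,255,255),(355,155,385,180),.011)
rect('tile2',(50,130,40),(75,255,255),(460,145,485,170),.008)
rect('tile3',(50,130,40),(75,255,255),(318,262,345,290),.008)
P=bp(m([[522,293],[574,275],[592,325],[538,344]]),.063);print('post',P,P.mean(0))
print('sides',np.linalg.norm(np.roll(P,-1,0)-P,axis=1))
P=bp(m([[85,135],[148,108],[160,138],[98,168]]),.019);print('pat',P,P.mean(0),np.linalg.norm(np.roll(P,-1,0)-P,axis=1))
P=bp(s([[90,57],[655,72],[632,494],[47,472]]),.012);print('shelf',P,P.mean(0),np.linalg.norm(np.roll(P,-1,0)-P,axis=1))
print('moulds hand',bp(s([[144,251],[522,265]]),.052))
print(yaw())
E
```

```text
blue 0.6216979026794434 -0.2758416533470154 axes 0.054620567709207535 0.05561559647321701
blue small 0.7209680676460266 -0.3096224069595337 axes 0.03895800933241844 0.039820246398448944
amber 0.48195111751556396 -0.18124067783355713 axes 0.05523325130343437 0.055928535759449005
white 0.5221105217933655 0.26836439967155457 axes 0.05367596447467804 0.054182082414627075
terra 0.5125369429588318 0.0977938249707222 axes 0.05235225334763527 0.0567537397146225
jarlid 0.4568730890750885 -0.07235448807477951 axes 0.03317668288946152 0.03515862673521042
tile ((598.0220947265625, -163.6033172607422), (30.895503997802734, 31.522945404052734), 3.0275397300720215)
tile2 ((619.8868408203125, -406.2735900878906), (22.71816635131836, 24.41242218017578), 23.414976119995117)
tile3 ((352.0250244140625, -71.63655853271484), (23.15924072265625, 22.993797302246094), 43.419925689697266)
post [[ 0.4949 -0.2779]
 [ 0.5045 -0.3065]
 [ 0.4771 -0.3144]
 [ 0.4671 -0.2849]] [ 0.4859 -0.2959]
sides [0.0301 0.0285 0.0311 0.0287]
pat [[ 0.5966 -0.0404]
 [ 0.6123 -0.0774]
 [ 0.5942 -0.0841]
 [ 0.5768 -0.0478]] [ 0.595  -0.0624] [0.0402 0.0193 0.0403 0.0212]
shelf [[0.6215 0.3142]
 [0.6101 0.0432]
 [0.4125 0.0522]
 [0.4248 0.3227]] [0.5172 0.1831] [0.2712 0.1978 0.2708 0.1969]
moulds hand [[0.521  0.2682]
 [0.5126 0.0974]]
[[-0.9608  0.2771 -0.0004]
 [ 0.2771  0.9608 -0.0017]
 [-0.0001 -0.0017 -1.    ]]
```

{"api": "jog_arm", "payload": {
  "plan": [
    [[3,-3.7,0],0.06],
    [[3,-3.7,0],0.06],
    [[3,-3.7,0],0.06],
    [[3,-3.7,0],0.054],
    [[3,-3.7,0],0],
    [[3,-3.7,0],0],
    [[3,-3.7,0],0],
    [[3,-3.7,0],0],
    [[3,-3.7,0],0],
    [[3,-3.7,0],0],
    [[3,-3.7,0],0],
    [[3,-3.7,0],0]
  ],
  "hand": 7.5,
  "grip_force": 25
}}

```text
clock: 1.3
tcp_pos: [0.5478, 0.2029, 0.3037]
orientation: [-0.073, -3.14, 0.0]
contact_force: [0.7, 0.8, 0.3]
grip_width: 0.0751
```

{"api": "jog_arm", "payload": {
  "plan": [
    [[0.6,-4,-1],0],
    [[0.6,-4,-1],0],
    [[0.6,-4,-1],0],
    [[0.6,-4,-1],0],
    [[0.6,-4,-1],0],
    [[0.6,-4,-1],0],
    [[0.6,-4,-1],0],
    [[0.6,-4,-1],0],
    [[0.6,-4,-1],0],
    [[0.6,-4,-1],0],
    [[0.6,-4,-1],0],
    [[0,0,0],0]
  ]
}}

```text
clock: 2.5
tcp_pos: [0.6109, -0.2429, 0.1923]
orientation: [-0.087, -3.138, 0.006]
contact_force: [-0.6, -0.5, 0.5]
grip_width: 0.0751
```

{"api": "jog_arm", "payload": {
  "plan": [
    [[0.9,-2,-2],0],
    [[0,-2.1,-2],0],
    [[0,0,-2],0],
    [[0,0,0],0],
    [[0,0,0],0],
    [[0,0,0],0]
  ]
}}

```text
clock: 3.1
tcp_pos: [0.6229, -0.2757, 0.1351]
orientation: [0.072, 3.139, 0.0]
contact_force: [-0.4, 0.2, 0.5]
grip_width: 0.0747
```

{"api": "jog_arm", "payload": {
  "plan": [
    [[0,0,-2],0],
    [[0,0,-2],0],
    [[0,0,-1.2],0],
    [[0,0,-0.4],0],
    [[0,0,0],0],
    [[0,0,0],0]
  ],
  "hand": 6.6
}}

```text
clock: 3.7
tcp_pos: [0.6227, -0.2766, 0.079]
orientation: [0.073, 3.139, -0.001]
contact_force: [0.5, -0.4, 0.2]
grip_width: 0.0658
```

{"api": "jog_arm", "payload": {
  "plan": [
    [[0,0,-0.2],0],
    [[0,0,0],0],
    [[0,0,-0.1],0],
    [[0,0,0],0]
  ]
}}

```text
clock: 4.1
tcp_pos: [0.6221, -0.2764, 0.075]
orientation: [0.074, 3.141, 0.0]
contact_force: [0.4, 0.1, 0.1]
grip_width: 0.0659
```

{"api": "jog_arm", "payload": {
  "plan": [
    [[0,0,-0.1],0],
    [[0,0,0],0],
    [[0,0,0],0]
  ]
}}

```text
clock: 4.4
tcp_pos: [0.622, -0.2764, 0.0738]
orientation: [-0.074, -3.141, -0.0]
contact_force: [-0.3, -1.5, 0.1]
grip_width: 0.0656
```

{"api": "jog_arm", "payload": {
  "plan": [
    [[0,0,-0.1],0],
    [[0,0,0],0],
    [[0,0,0],0]
  ]
}}

```text
clock: 4.7
tcp_pos: [0.622, -0.2764, 0.0728]
orientation: [-0.074, -3.141, -0.0]
contact_force: [0.0, -0.4, 0.6]
grip_width: 0.066
```

{"api": "jog_arm", "payload": {
  "plan": [
    [[0,0,-0.1],0],
    [[0,0,0],0],
    [[0,0,-0.1],0],
    [[0,0,0],0]
  ]
}}

```text
clock: 5.1
tcp_pos: [0.622, -0.2764, 0.0707]
orientation: [-0.074, -3.14, -0.0]
contact_force: [0.8, 0.5, -0.1]
grip_width: 0.0658
```

{"api": "jog_arm", "payload": {
  "plan": [
    [[0,0,-0.1],0],
    [[0,0,0],0],
    [[0,0,0],0]
  ]
}}

```text
clock: 5.4
tcp_pos: [0.622, -0.2764, 0.0698]
orientation: [-0.074, -3.141, -0.0]
contact_force: [-0.1, -0.2, 0.5]
grip_width: 0.066
```

{"api": "jog_arm", "payload": {
  "plan": [
    [[0,0,-0.1],0],
    [[0,0,0],0],
    [[0,0,0],0]
  ]
}}

```text
clock: 5.7
tcp_pos: [0.6222, -0.2765, 0.0692]
orientation: [0.074, 3.14, -0.0]
contact_force: [-1.4, -0.3, 4.2]
grip_width: 0.066
```

{"api": "jog_arm", "payload": {
  "plan": [
    [[0,0,-0.1],0],
    [[0,0,0],0],
    [[0,0,0],0]
  ]
}}

```text
clock: 6.0
tcp_pos: [0.6222, -0.2765, 0.0691]
orientation: [0.074, 3.14, 0.0]
contact_force: [-3.8, 1.4, 11.8]
grip_width: 0.066
```

{"api": "jog_arm", "payload": {
  "plan": [
    [[0,0,0.5],0],
    [[0,0,0],0],
    [[0,0,0],0]
  ]
}}

```text
clock: 6.3
tcp_pos: [0.622, -0.2764, 0.0728]
orientation: [0.074, 3.141, -0.0]
contact_force: [-1.2, -0.3, -0.5]
grip_width: 0.066
```

{"api": "jog_arm", "payload": {
  "plan": [
    [[0,0,0],0],
    [[0,0,0],0],
    [[0,0,0],0],
    [[0,0,0],0],
    [[0,0,0],0],
    [[0,0,0],0]
  ],
  "hand": 5,
  "grip_force": 25
}}

```text
clock: 6.9
tcp_pos: [0.622, -0.2764, 0.0729]
orientation: [-0.074, -3.141, -0.0]
contact_force: [-1.7, 1.6, 3.8]
grip_width: 0.0564
```

{"api": "jog_arm", "payload": {
  "plan": [
    [[0,0,0.5],0],
    [[0,0,1],0],
    [[0,0,2],0],
    [[0,0,3],0],
    [[0,0,3],0],
    [[0,0,0],0],
    [[0,0,0],0]
  ]
}}

```text
clock: 7.6
tcp_pos: [0.6224, -0.2766, 0.1691]
orientation: [0.074, 3.139, -0.001]
contact_force: [-0.5, -0.3, -0.9]
grip_width: 0.0565
```

```bash
python3 - <<'E'
from h import *
o=get_obs();print(o['tcp_pos'],o['contact_force'],o['grip_width'])
I=grab_frame('scene')[:,:,::-1];u=pj([o['tcp_pos']-[0,0,.05]],'scene')[0].astype(int);print(u)
x,y=max(u[0]-75,0),max(u[1]-55,0)
cv2.imwrite('pics/g1.png',cv2.resize(I[y:y+110,x:x+150],None,fx=5,fy=5,interpolation=cv2.INTER_CUBIC))
E
```

```text
[ 0.6224381  -0.2765708   0.16906756] [-0.48294662 -0.27323633 -0.94498694] 0.0564766323602527
[240 224]
```

View pics/g1.png

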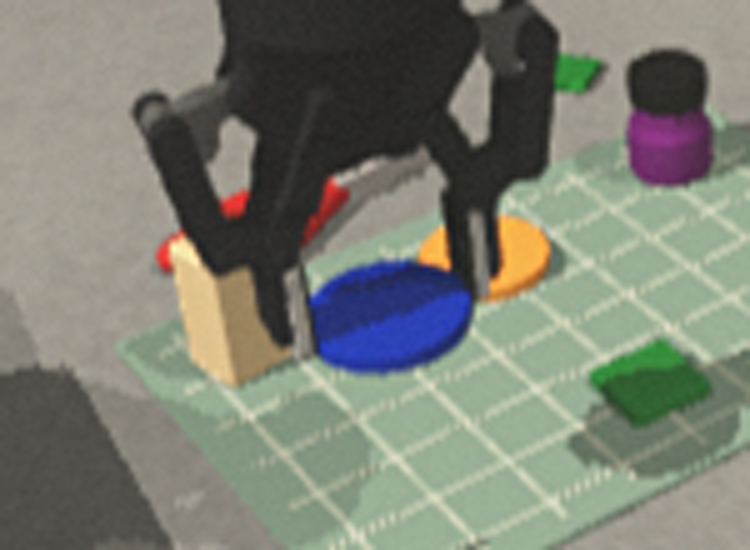

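Crop shows the blue disc held roughly level between the pads, centred at about (390,317) in the crop. I'll check where its centre is relative to the TCP.

```bash
cat >> h.py <<'E'
def fitdisc(I,roi,zb,lo,hi,cam='scene',r=.029,h=.008,g=None):
    """fit xy of a level disc (underside zb) to colour blob outline; returns x,y,zb"""
    from scipy.optimize import least_squares
    B=blob(I,lo,hi,roi); M=cv2.convexHull(B.astype(np.float32))[:,0]
    t=np.linspace(0,2*np.pi,60,endpoint=False)
    def f(q):
        P=np.vstack([np.c_[q[0]+r*np.cos(t),q[1]+r*np.sin(t),0*t+q[2]+k] for k in(0,h)])
        H=cv2.convexHull(pj(P,cam).astype(np.float32))
        return np.array([cv2.pointPolygonTest(H,(float(a),float(b)),True) for a,b in M])
    s=least_squares(lambda p:np.r_[f(np.r_[p,zb])],g,diff_step=1e-3,loss='soft_l1',f_scale=.5)
    return s.x,np.abs(s.fun).mean()
E
python3 - <<'E'
from h import *
I=np.ascontiguousarray(grab_frame('scene')[:,:,::-1])
for z in(.097,.1,.103): print(z,fitdisc(I,(215,205,270,250),z,(108,120,60),(130,255,255),g=[.622,-.276]))
# same fit on the resting disc before the grasp
I=cv2.imread('pics/scene0.png');print(fitdisc(I,(220,255,275,295),.003,(108,120,60),(130,255,255),g=[.622,-.276]))
print(fitdisc(I,(240,205,285,235),.003,(10,120,100),(30,255,255),g=[.482,-.181]))
E
```

```text
0.097 (array([ 0.61970593, -0.27547644]), np.float64(0.7613822967121074))
0.1 (array([ 0.62336359, -0.27690711]), np.float64(0.8377262037788199))
0.103 (array([ 0.62700924, -0.27834886]), np.float64(0.9143717504547857))
(array([ 0.62135812, -0.27530245]), np.float64(0.6512500242646956))
(array([ 0.48117534, -0.17975267]), np.float64(0.30226590953130983))
```

{"api": "jog_arm", "payload": {
  "plan": [
    [[-0.6,3,0],0],
    [[-0.6,3,0],0],
    [[-0.6,3,0],0],
    [[-0.6,3,0],0],
    [[-0.6,3,0],0],
    [[-0.6,3,0],0],
    [[-0.6,3,0],0],
    [[-0.6,3,0],0],
    [[-0.6,3,0],0],
    [[-0.6,3,0],0],
    [[-0.6,3,0],0],
    [[-0.6,3,0],0]
  ]
}}

```text
clock: 8.9
tcp_pos: [0.5489, 0.0846, 0.1667]
orientation: [-0.073, -3.138, 0.001]
contact_force: [0.6, 0.6, -0.0]
grip_width: 0.0564
```

{"api": "jog_arm", "payload": {
  "plan": [
    [[-0.5,3,0],0],
    [[-0.5,3,0],0],
    [[-0.5,3,0],0],
    [[-0.5,3,0],0],
    [[-0.5,3,0],0],
    [[-0.5,3,0],0],
    [[0.1,0.4,-1],0],
    [[0,0,-1],0],
    [[0,0,-1],0],
    [[0,0,0],0],
    [[0,0,0],0],
    [[0,0,0],0]
  ]
}}

```text
clock: 10.1
tcp_pos: [0.5215, 0.2668, 0.1382]
orientation: [0.076, 3.14, 0.0]
contact_force: [0.3, 0.3, -0.1]
grip_width: 0.0562
```

{"api": "jog_arm", "payload": {
  "plan": [
    [[0,0.1,-0.5],0],
    [[0,0,-0.4],0],
    [[0,0,-0.3],0],
    [[0,0,-0.1],0],
    [[0,0,-0.1],0],
    [[0,0,0],0],
    [[0,0,0],0]
  ]
}}

```text
clock: 10.8
tcp_pos: [0.5211, 0.2686, 0.124]
orientation: [0.074, 3.141, 0.0]
contact_force: [-0.1, 0.7, -0.6]
grip_width: 0.0563
```

{"api": "jog_arm", "payload": {
  "plan": [
    [[0,0,-0.1],0],
    [[0,0,0],0],
    [[0,0,0],0]
  ]
}}

```text
clock: 11.1
tcp_pos: [0.5211, 0.2686, 0.1229]
orientation: [0.073, 3.141, 0.0]
contact_force: [0.1, 0.1, -0.5]
grip_width: 0.0564
```

{"api": "jog_arm", "payload": {
  "plan": [
    [[0,0,-0.1],0],
    [[0,0,0],0],
    [[0,0,0],0]
  ]
}}

```text
clock: 11.4
tcp_pos: [0.5211, 0.2686, 0.1219]
orientation: [0.073, 3.141, 0.0]
contact_force: [0.0, 0.0, -0.0]
grip_width: 0.0565
```

{"api": "jog_arm", "payload": {
  "plan": [
    [[0,0,-0.1],0],
    [[0,0,0],0],
    [[0,0,0],0]
  ]
}}

```text
clock: 11.7
tcp_pos: [0.5212, 0.2686, 0.1219]
orientation: [0.074, 3.141, 0.001]
contact_force: [-1.6, -0.9, 9.4]
grip_width: 0.0563
```

{"api": "jog_arm", "payload": {
  "plan": [
    [[0,0,-0.05],0],
    [[0,0,0],0],
    [[0,0,0],0]
  ]
}}

```text
clock: 12.0
tcp_pos: [0.5212, 0.2686, 0.1218]
orientation: [0.074, 3.141, 0.001]
contact_force: [-4.6, -2.6, 13.5]
grip_width: 0.0564
```

{"api": "jog_arm", "payload": {
  "plan": [
    [[0,0,0.1],0],
    [[0,0,0],0],
    [[0,0,0],0]
  ]
}}

```text
clock: 12.3
tcp_pos: [0.5212, 0.2687, 0.1219]
orientation: [0.074, 3.141, 0.001]
contact_force: [-1.3, -0.7, 6.8]
grip_width: 0.0562
```

{"api": "jog_arm", "payload": {
  "plan": [
    [[0,0,0],0],
    [[0,0,0],0],
    [[0,0,0],0],
    [[0,0,0],0],
    [[0,0,1],0],
    [[0,0,2],0],
    [[0,0,3],0],
    [[0,0,2],0],
    [[0,-3,0],0],
    [[0,-4,0],0],
    [[0,-4,0],0],
    [[0,-4,0],0]
  ],
  "hand": 7
}}

```text
clock: 13.5
tcp_pos: [0.5211, 0.1172, 0.2023]
orientation: [0.073, 3.14, 0.001]
contact_force: [0.7, -0.6, 0.5]
grip_width: 0.0698
```

{"api": "jog_arm", "payload": {
  "plan": [
    [[0.7,-4,0],0.04],
    [[0.8,-4,0],0.06],
    [[0.8,-4,0],0],
    [[0.8,-4,-1],0],
    [[0.8,-4,-1],0],
    [[0.8,-4,-1],0],
    [[1,-4,-1],0],
    [[2,-0.2,0],0],
    [[0,0,0],0],
    [[0,0,0],0],
    [[0,0,0],0]
  ],
  "hand": 4.6
}}

```text
clock: 14.6
tcp_pos: [0.5975, -0.1622, 0.1617]
orientation: [0.086, -3.14, -0.001]
contact_force: [0.2, 1.2, 0.6]
grip_width: 0.046
```

```bash
python3 - <<'E'
from h import *
T=np.ascontiguousarray(grab_frame('top')[:,:,::-1]);S=np.ascontiguousarray(grab_frame('scene')[:,:,::-1])
cv2.imwrite('pics/t1.png',T);cv2.imwrite('pics/s1.png',S)
L=(108,120,60),(130,255,255)
c=bp(blob(T,*L,(155,175,205,225)),.06).astype(np.float32);print('top',cv2.fitEllipse(c))
u=pj([[.521,.268,.056]],'scene')[0].astype(int);print(u)
print('scene',fitdisc(S,(u[0]-28,u[1]-22,u[0]+28,u[1]+22),.052,*L,g=[.521,.268]))
E
```

```text
top ((0.5210766792297363, 0.26553672552108765), (0.053090114146471024, 0.05503418296575546), 165.64755249023438)
[424 155]
scene (array([0.52006959, 0.27288838]), np.float64(0.9081769461344118))
```

```bash
python3 - <<'E'
from h import *
T=cv2.imread('pics/t1.png');S=cv2.imread('pics/s1.png');L=(108,120,60),(130,255,255)
print('top',fitdisc(T,(155,175,205,225),.052,*L,cam='top',g=[.521,.268]))
print('moulds top rim via fit',fitdisc(cv2.imread('pics/top0.png'),(235,180,275,225),.012,(0,120,40),(14,255,255),cam='top',r=.028,h=.04,g=[.513,.098]))
print('terra scene',fitdisc(cv2.imread('pics/scene0.png'),(350,160,395,200),.012,(0,110,40),(14,255,255),r=.028,h=.04,g=[.513,.098]))
a=cv2.resize(T[175:225,150:210],None,fx=6,fy=6,interpolation=cv2.INTER_CUBIC);b=cv2.resize(S[130:180,395:455],None,fx=6,fy=6,interpolation=cv2.INTER_CUBIC)
cv2.imwrite('pics/b1.png',np.hstack([a,b]))
E
```

```text
top (array([0.52042289, 0.26706562]), np.float64(1.1152621244579644))
moulds top rim via fit (array([0.51322963, 0.09861534]), np.float64(1.0608351015163335))
terra scene (array([0.50961465, 0.10591829]), np.float64(0.6701168633366688))
```

View pics/b1.png

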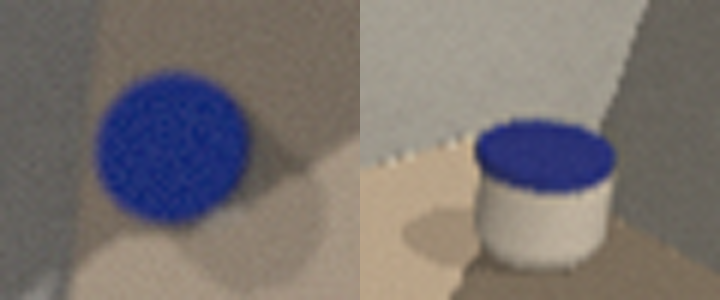

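Both views (top crop centre 172,148; scene crop centre 545,155) show the blue disc evenly overlapping the white mould's rim. Next is the tile.

{"api": "jog_arm", "payload": {
  "plan": [
    [[0,-0.1,-2],0],
    [[0,0,-2],0],
    [[0,0,-2],0],
    [[0,0,-1.4],0],
    [[0,0,-1],0],
    [[0,0,0],0],
    [[0,0,0],0]
  ]
}}

```text
clock: 15.4
tcp_pos: [0.5983, -0.1644, 0.0778]
orientation: [-0.084, 3.14, -0.0]
contact_force: [-0.6, -0.3, 0.1]
grip_width: 0.0458
```

{"api": "jog_arm", "payload": {
  "plan": [
    [[0,0,0],0],
    [[0,0,0],0],
    [[0,0,0],0],
    [[0,0,0],0],
    [[0,0,0],0],
    [[0,0,0],0]
  ],
  "hand": 2.8,
  "grip_force": 20
}}

```text
clock: 16.0
tcp_pos: [0.5987, -0.1647, 0.0784]
orientation: [-0.083, 3.139, -0.0]
contact_force: [-0.5, 0.3, 6.6]
grip_width: 0.0352
```

{"api": "jog_arm", "payload": {
  "plan": [
    [[0,0,0.5],0],
    [[0,0,1],0],
    [[0,0,2],0],
    [[0,0,3],0],
    [[0,0,3],0],
    [[0,0,0],0],
    [[0,0,0],0]
  ]
}}

```text
clock: 16.7
tcp_pos: [0.5983, -0.1644, 0.1735]
orientation: [-0.084, 3.139, -0.0]
contact_force: [-0.0, -0.2, -0.9]
grip_width: 0.0351
```

{"api": "jog_arm", "payload": {
  "plan": [
    [[-0.5,3,0],-0.05],
    [[-0.5,3,0],-0.05],
    [[-0.5,3,0],0],
    [[-0.5,3,0],0],
    [[-0.5,3,0],0],
    [[-0.5,3,0],0],
    [[-0.5,3,0],0],
    [[-0.5,3,0],0],
    [[-0.5,3,0],0],
    [[-0.5,3,0],0],
    [[-0.5,3,0],0],
    [[-0.5,3,0],0]
  ]
}}

```text
clock: 17.9
tcp_pos: [0.5368, 0.1965, 0.1712]
orientation: [-0.073, -3.138, 0.002]
contact_force: [0.3, 1.1, -0.2]
grip_width: 0.0354
```

{"api": "jog_arm", "payload": {
  "plan": [
    [[-0.7,3,0],0],
    [[-0.6,3,0],0],
    [[-0.4,1.2,0],0],
    [[0,0,-1],0],
    [[0,0,-1],0],
    [[0,0,-0.5],0],
    [[0,0,0],0],
    [[0,0,0],0],
    [[0,0,0],0]
  ]
}}

```text
clock: 18.8
tcp_pos: [0.5215, 0.267, 0.1477]
orientation: [0.075, 3.14, 0.0]
contact_force: [0.4, -0.3, 0.3]
grip_width: 0.035
```

{"api": "jog_arm", "payload": {
  "plan": [
    [[0,0,-0.5],0],
    [[0,0,-0.3],0],
    [[0,0,-0.2],0],
    [[0,0,0],0],
    [[0,0,-0.1],0],
    [[0,0,0],0],
    [[0,0,0],0]
  ]
}}

```text
clock: 19.5
tcp_pos: [0.5211, 0.2676, 0.1365]
orientation: [0.074, 3.141, 0.0]
contact_force: [0.5, 0.9, -0.7]
grip_width: 0.0349
```

{"api": "jog_arm", "payload": {
  "plan": [
    [[0,0,-0.1],0],
    [[0,0,0],0],
    [[0,0,0],0]
  ]
}}

```text
clock: 19.8
tcp_pos: [0.5211, 0.2676, 0.1355]
orientation: [0.074, 3.141, 0.0]
contact_force: [-0.8, 0.4, 0.1]
grip_width: 0.0353
```

{"api": "jog_arm", "payload": {
  "plan": [
    [[0,0,-0.05],0],
    [[0,0,0],0],
    [[0,0,0],0]
  ]
}}

```text
clock: 20.1
tcp_pos: [0.5211, 0.2676, 0.1354]
orientation: [0.074, 3.141, 0.0]
contact_force: [-2.0, -0.9, 4.9]
grip_width: 0.035
```

{"api": "jog_arm", "payload": {
  "plan": [
    [[0,0,0],0],
    [[0,0,0],0],
    [[0,0,0],0],
    [[0,0,0],0],
    [[0,0,1],0],
    [[0,0,2],0],
    [[0,0,3],0],
    [[0,0,0.5],0],
    [[0,-3,0],0],
    [[0,-4,0],0],
    [[0,-4,0],0],
    [[0,-4,0],0]
  ],
  "hand": 5
}}

```text
clock: 21.3
tcp_pos: [0.5208, 0.1162, 0.2001]
orientation: [0.073, 3.141, 0.0]
contact_force: [0.4, -0.6, 0.5]
grip_width: 0.0499
```

{"api": "jog_arm", "payload": {
  "plan": [
    [[0,-4,0],0],
    [[0,-4,0],0],
    [[-1,-4,0],0],
    [[-1,-4,-1],0],
    [[-1,-4,-1],0],
    [[-1,-4,-1],0],
    [[0,-4,-1],0],
    [[0,-1.8,-1],0],
    [[0,0,-1],0],
    [[0,0,0],0],
    [[0,0,0],0],
    [[0,0,0],0]
  ],
  "hand": 6.6
}}

```text
clock: 22.5
tcp_pos: [0.4815, -0.1791, 0.1403]
orientation: [0.07, 3.14, 0.001]
contact_force: [0.7, 0.1, -0.0]
grip_width: 0.0657
```

```bash
python3 - <<'E'
from h import *
print(get_obs()['tcp_pos'])
T=np.ascontiguousarray(grab_frame('top')[:,:,::-1]);S=np.ascontiguousarray(grab_frame('scene')[:,:,::-1])
c=bp(blob(T,(50,100,30),(75,255,255),(155,175,205,225)),.068).astype(np.float32);print('tile top',cv2.minAreaRect(c*1000))
L=(108,120,40),(130,255,255)
print('disc top',fitdisc(T,(155,175,205,225),.052,*L,cam='top',g=[.521,.268]))
a=cv2.resize(T[175:225,150:210],None,fx=6,fy=6,interpolation=cv2.INTER_CUBIC);b=cv2.resize(S[130:180,395:455],None,fx=6,fy=6,interpolation=cv2.INTER_CUBIC)
cv2.imwrite('pics/b2.png',np.hstack([a,b]))
E
```

```text
[ 0.48154683 -0.17905777  0.14025718]
tile top ((520.288330078125, 264.79901123046875), (34.33859634399414, 32.70296096801758), 86.25878143310547)
disc top (array([0.52159503, 0.26922787]), np.float64(0.8381201423024557))
```

View pics/b2.png

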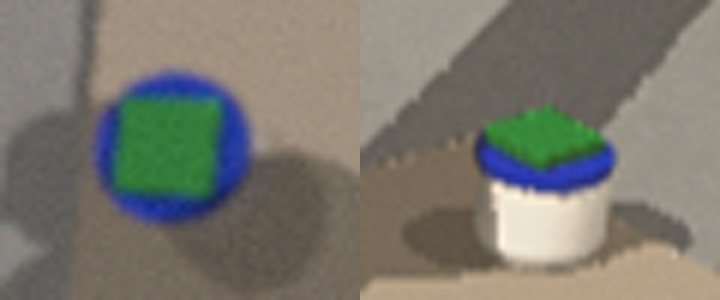

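The tile sits centred on the disc in both crops: top crop tile (167,147), disc (172,148), which matches the parallax. Next is the amber disc.

{"api": "jog_arm", "payload": {
  "plan": [
    [[0,0,-2],0],
    [[0,0,-2],0],
    [[0,0,-1.5],0],
    [[0,0,-1],0],
    [[0,0,-0.2],0],
    [[0,0,0],0],
    [[0,0,0],0]
  ]
}}

```text
clock: 23.3
tcp_pos: [0.4815, -0.1805, 0.0736]
orientation: [0.073, 3.14, -0.0]
contact_force: [0.3, -1.0, 0.6]
grip_width: 0.0661
```

{"api": "jog_arm", "payload": {
  "plan": [
    [[0,0,0],0],
    [[0,0,0],0],
    [[0,0,0],0],
    [[0,0,0],0],
    [[0,0,0],0],
    [[0,0,0],0]
  ],
  "hand": 5,
  "grip_force": 25
}}

```text
clock: 23.9
tcp_pos: [0.4816, -0.1806, 0.0739]
orientation: [0.074, 3.139, -0.0]
contact_force: [-1.4, 0.6, 4.7]
grip_width: 0.0565
```

{"api": "jog_arm", "payload": {
  "plan": [
    [[0,0,0.5],0],
    [[0,0,1],0],
    [[0,0,2],0],
    [[0,0,3],0],
    [[0,0,3],0],
    [[0,0,0],0],
    [[0,0,0],0]
  ]
}}

```text
clock: 24.6
tcp_pos: [0.4815, -0.1804, 0.169]
orientation: [0.073, 3.138, -0.0]
contact_force: [-0.3, 0.0, -1.7]
grip_width: 0.0565
```

{"api": "jog_arm", "payload": {
  "plan": [
    [[0.3,2.8,0],0],
    [[0.3,2.8,0],0],
    [[0.3,2.8,0],0],
    [[0.3,2.8,0],0],
    [[0.3,2.8,0],0],
    [[0.3,2.8,0],0],
    [[0.3,2.8,0],0],
    [[0.3,2.8,0],0],
    [[0.3,2.8,0],0],
    [[0.4,2.6,0],0],
    [[0,0,0],0],
    [[0,0,0],0]
  ]
}}

```text
clock: 25.8
tcp_pos: [0.5113, 0.0977, 0.167]
orientation: [-0.071, -3.139, 0.001]
contact_force: [-0.3, -0.8, 0.3]
grip_width: 0.0561
```

{"api": "jog_arm", "payload": {
  "plan": [
    [[0,0,-1],0],
    [[0,0,-1],0],
    [[0,0,-1],0],
    [[0,0,-0.7],0],
    [[0,0,-0.3],0],
    [[0,0,-0.2],0],
    [[0,0,0],0],
    [[0,0,0],0],
    [[0,0,0],0]
  ]
}}

```text
clock: 26.7
tcp_pos: [0.5123, 0.0977, 0.1262]
orientation: [0.073, 3.14, 0.0]
contact_force: [-0.6, -0.4, 0.3]
grip_width: 0.0568
```

{"api": "jog_arm", "payload": {
  "plan": [
    [[0,0,-0.1],0],
    [[0,0,0],0],
    [[0,0,-0.1],0],
    [[0,0,0],0],
    [[0,0,0],0]
  ]
}}

```text
clock: 27.2
tcp_pos: [0.512, 0.0976, 0.1239]
orientation: [-0.073, -3.141, 0.0]
contact_force: [0.1, 0.4, -1.0]
grip_width: 0.056
```

{"api": "jog_arm", "payload": {
  "plan": [
    [[0.1,0.05,0],0],
    [[0,0,0],0],
    [[0,0,-0.1],0],
    [[0,0,0],0],
    [[0,0,0],0]
  ]
}}

```text
clock: 27.7
tcp_pos: [0.5132, 0.0981, 0.123]
orientation: [0.074, 3.14, 0.0]
contact_force: [0.7, 0.3, 0.7]
grip_width: 0.056
```

{"api": "jog_arm", "payload": {
  "plan": [
    [[0,0,-0.05],0],
    [[0,0,0],0],
    [[0,0,0],0]
  ]
}}

```text
clock: 28.0
tcp_pos: [0.5132, 0.0981, 0.1229]
orientation: [0.074, 3.14, 0.001]
contact_force: [-1.8, 1.3, 6.3]
grip_width: 0.0561
```

{"api": "jog_arm", "payload": {
  "plan": [
    [[0,0,0],0],
    [[0,0,0],0],
    [[0,0,0],0],
    [[0,0,0],0],
    [[0,0,1],0],
    [[0,0,2],0],
    [[0,0,3],0],
    [[0,0,2],0],
    [[0,-3,0],0.09],
    [[-0.5,-4,0],0.09],
    [[-0.5,-4,0],0.09],
    [[-0.5,-4,0],0.087]
  ],
  "hand": 7
}}

```text
clock: 29.2
tcp_pos: [0.4978, -0.0533, 0.2032]
orientation: [-0.492, 3.102, -0.0]
contact_force: [0.6, -0.1, 0.5]
grip_width: 0.07
```

{"api": "jog_arm", "payload": {
  "plan": [
    [[-0.5,-4,0],0],
    [[-0.5,-4,0],0],
    [[-0.2,-4,0],0],
    [[0,-4,-1],0],
    [[0,-4,-1],0],
    [[0,-4,-1],0],
    [[0,-0.4,-1],0],
    [[0,0,0],0],
    [[0,0,0],0],
    [[0,0,0],0]
  ],
  "hand": 5.2
}}

```text
clock: 30.2
tcp_pos: [0.4867, -0.2943, 0.163]
orientation: [-0.489, 3.103, 0.001]
contact_force: [-0.1, 0.3, -0.1]
grip_width: 0.0523
```

```bash
python3 - <<'E'
from h import *
o=get_obs();print(o['tcp_pos'],o['orientation'])
T=np.ascontiguousarray(grab_frame('top')[:,:,::-1]);S=np.ascontiguousarray(grab_frame('scene')[:,:,::-1])
L=(10,120,60),(30,255,255)
print('amber top',fitdisc(T,(232,178,278,228),.052,*L,cam='top',g=[.513,.098]))
u=pj([o['tcp_pos']-[0,0,.07]],'scene')[0].astype(int)
a=cv2.resize(T[175:225,225:285],None,fx=6,fy=6,interpolation=cv2.INTER_CUBIC);b=cv2.resize(S[u[1]-40:u[1]+60,u[0]-60:u[0]+60],(360,300),interpolation=cv2.INTER_CUBIC)
cv2.imwrite('pics/b3.png',np.hstack([a,b]))
E
```

```text
[ 0.48673824 -0.29434249  0.16298379] [-4.88750850e-01  3.10259050e+00  8.83356997e-04]
amber top (array([0.51283294, 0.09656828]), np.float64(0.17520578766591838))
```

View pics/b3.png

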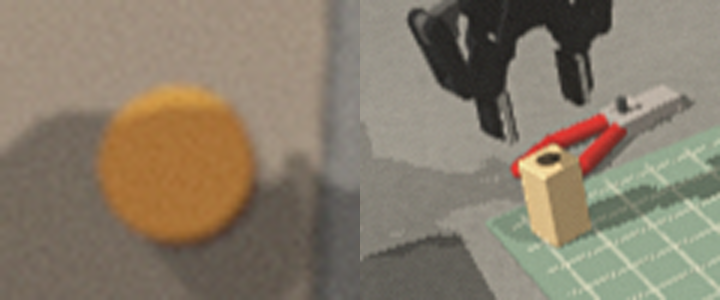

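Amber sits centred on the terracotta mould (crop 176,164). The jaws straddle the post, so I descend.

{"api": "jog_arm", "payload": {
  "plan": [
    [[0,-0.1,-1.2],0],
    [[0,0,-1.5],0],
    [[0,0,-1.5],0],
    [[0,0,-1.2],0],
    [[0,0,-0.8],0],
    [[0,0,0],0],
    [[0,0,0],0]
  ]
}}

```text
clock: 31.0
tcp_pos: [0.4861, -0.2971, 0.1003]
orientation: [0.485, -3.104, -0.0]
contact_force: [0.1, -0.8, 0.4]
grip_width: 0.0521
```

{"api": "jog_arm", "payload": {
  "plan": [
    [[0,0,0],0],
    [[0,0,0],0],
    [[0,0,0],0],
    [[0,0,0],0],
    [[0,0,0],0],
    [[0,0,0],0]
  ],
  "hand": 2
}}

```text
clock: 31.6
tcp_pos: [0.4864, -0.2972, 0.101]
orientation: [-0.485, 3.103, -0.001]
contact_force: [-0.0, 0.5, 6.8]
grip_width: 0.0301
```

{"api": "jog_arm", "payload": {
  "plan": [
    [[0,0,0.5],0],
    [[0,0,1],0],
    [[0,0,2],0],
    [[0,0,3],0],
    [[0,0,3],0],
    [[0,0,1],0],
    [[0,0,0],0],
    [[0,0,0],0]
  ]
}}

```text
clock: 32.4
tcp_pos: [0.4856, -0.2964, 0.2047]
orientation: [0.486, -3.103, -0.001]
contact_force: [-1.3, -0.0, -1.0]
grip_width: 0.0297
```

{"api": "jog_arm", "payload": {
  "plan": [
    [[0.2,3,0],-0.07],
    [[0.2,3,0],-0.07],
    [[0.2,3,0],-0.07],
    [[0.2,3,0],-0.07],
    [[0.2,3,0],-0.077],
    [[0.2,3,0],0],
    [[0.2,3,0],0],
    [[0.2,3,0],0],
    [[0.2,3,0],0],
    [[0.2,3,0],0],
    [[0.2,3,0],0],
    [[0.2,3,0],0]
  ]
}}

```text
clock: 33.6
tcp_pos: [0.509, 0.0642, 0.2038]
orientation: [-0.073, -3.138, 0.002]
contact_force: [0.3, 0.1, -1.6]
grip_width: 0.03
```

{"api": "jog_arm", "payload": {
  "plan": [
    [[0.2,3,0],0],
    [[0.2,3,0],0],
    [[0.3,3,0],0],
    [[0,2,0],0],
    [[0,1,0],0],
    [[0,0,-2],0],
    [[0,0,-2],0],
    [[0,0,-2],0],
    [[0,0,-1.5],0],
    [[0,0,-0.8],0],
    [[0,0,0],0],
    [[0,0,0],0]
  ]
}}

```text
clock: 34.8
tcp_pos: [0.5174, 0.1829, 0.1227]
orientation: [0.074, 3.14, 0.0]
contact_force: [-0.8, -0.8, -1.4]
grip_width: 0.0295
```

{"api": "jog_arm", "payload": {
  "plan": [
    [[0,0,-0.5],0],
    [[0,0,-0.3],0],
    [[0,0,-0.2],0],
    [[0,0,0],0],
    [[0,0,-0.1],0],
    [[0,0,0],0],
    [[0,0,0],0]
  ]
}}

```text
clock: 35.5
tcp_pos: [0.5171, 0.1831, 0.1115]
orientation: [0.074, 3.141, 0.0]
contact_force: [0.4, 0.7, -1.4]
grip_width: 0.0299
```

{"api": "jog_arm", "payload": {
  "plan": [
    [[0,0,-0.1],0],
    [[0,0,0],0],
    [[0,0,-0.05],0],
    [[0,0,0],0],
    [[0,0,0],0]
  ]
}}

```text
clock: 36.0
tcp_pos: [0.5171, 0.1831, 0.11]
orientation: [0.074, 3.141, 0.0]
contact_force: [-0.6, 0.2, 1.1]
grip_width: 0.0296
```

{"api": "jog_arm", "payload": {
  "plan": [
    [[0,0,0],0],
    [[0,0,0],0],
    [[0,0,0],0],
    [[0,0,0],0],
    [[0,0,1],0],
    [[0,0,2],0],
    [[0,0,3],0],
    [[0,0,3],0],
    [[0.6,-3,0],0.1],
    [[0.8,-3,0],0.1],
    [[0.8,-3,0],0.1],
    [[0.8,-3,0],0.1]
  ],
  "hand": 5.2
}}

```text
clock: 37.2
tcp_pos: [0.5473, 0.0619, 0.2008]
orientation: [-0.558, 3.091, 0.0]
contact_force: [0.2, -0.5, -0.3]
grip_width: 0.0519
```

```bash
python3 - <<'E'
from h import *
def ov(f,cam,w):
    I=cv2.imread(f);c=np.array([.595,-.0624]);a=.42
    u=pj([[*c,.02]],cam)[0].astype(int);x,y=u-[w//2,int(w*.4)]
    K=cv2.resize(I[y:y+int(w*.8),x:x+w],None,fx=375/w,fy=375/w,interpolation=cv2.INTER_CUBIC)
    for z in(.003,.019):
        q=np.array([[sx*.012,sy*.02] for sx,sy in((1,1),(1,-1),(-1,-1),(-1,1))])@np.array([[np.cos(a),np.sin(a)],[-np.sin(a),np.cos(a)]])+c
        p=(pj(np.c_[q,[z]*4],cam)+.5-[x,y])*375/w
        cv2.polylines(K,[p.astype(int)],True,(0,255,255) if z>.01 else (255,0,0),1)
    return K[:298]
cv2.imwrite('pics/pat.png',np.hstack([ov('pics/top0.png','top',40),ov('pics/scene0.png','scene',40)]))
print(get_obs()['tcp_pos'])
E
```

```text
[0.54733355 0.06193785 0.20084041]
```

View pics/pat.png

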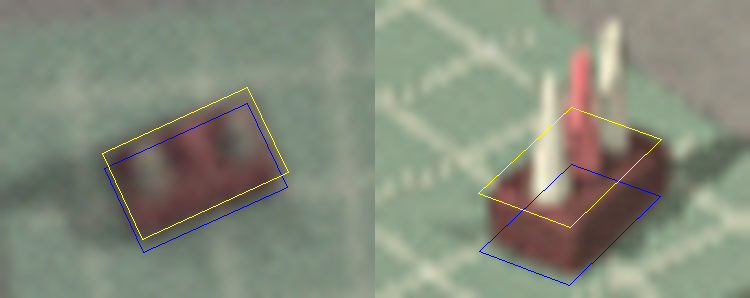

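The overlay shows the real block about 2 mm nearer the robot than my outline in both views, so I use (0.593, -0.0625).

{"api": "jog_arm", "payload": {
  "plan": [
    [[1.5,-4,-1],0.03],
    [[1.5,-4,-1],0.035],
    [[1.6,-4,-2],0],
    [[0,-0.5,0],0],
    [[0,0,0],0],
    [[0,0,0],0],
    [[0,0,0],0]
  ],
  "hand": 5.8
}}

```text
clock: 37.9
tcp_pos: [0.5932, -0.0598, 0.1606]
orientation: [-0.656, 3.071, 0.001]
contact_force: [-0.1, 0.1, -0.1]
grip_width: 0.0579
```

{"api": "jog_arm", "payload": {
  "plan": [
    [[0,-0.15,-2],0],
    [[0,0,-2],0],
    [[0,0,-2],0],
    [[0,0,-1.3],0],
    [[0,0,-0.6],0],
    [[0,0,0],0],
    [[0,0,0],0]
  ]
}}

```text
clock: 38.6
tcp_pos: [0.5936, -0.0632, 0.0816]
orientation: [-0.652, 3.072, -0.0]
contact_force: [0.1, -0.6, -0.8]
grip_width: 0.0578
```

{"api": "jog_arm", "payload": {
  "plan": [
    [[0,0,0],0],
    [[0,0,0],0],
    [[0,0,0],0],
    [[0,0,0],0],
    [[0,0,0],0],
    [[0,0,0],0]
  ],
  "hand": 3
}}

```text
clock: 39.2
tcp_pos: [0.5937, -0.0635, 0.0819]
orientation: [-0.652, 3.072, -0.0]
contact_force: [-1.2, -0.1, 7.2]
grip_width: 0.0395
```

{"api": "jog_arm", "payload": {
  "plan": [
    [[0,0,0.5],0],
    [[0,0,1],0],
    [[0,0,2],0],
    [[0,0,3],0],
    [[0,0,3],0],
    [[0,0,1],0],
    [[0,0,0],0],
    [[0,0,0],0]
  ]
}}

```text
clock: 40.0
tcp_pos: [0.5925, -0.0632, 0.1852]
orientation: [0.652, -3.072, -0.001]
contact_force: [-0.1, -0.1, -0.1]
grip_width: 0.0388
```

{"api": "jog_arm", "payload": {
  "plan": [
    [[-0.2,2,0],-0.08],
    [[-0.2,2,0],-0.08],
    [[-0.2,2,0],-0.08],
    [[-0.2,2,0],-0.08],
    [[-0.2,2,0],-0.08],
    [[-0.2,2,0],-0.065],
    [[-0.2,2,0],0],
    [[-0.1,1.8,0],0],
    [[0,0,0],0],
    [[0,0,0],0],
    [[0,0,0],0]
  ]
}}

```text
clock: 41.1
tcp_pos: [0.5778, 0.093, 0.1852]
orientation: [-0.076, -3.139, 0.002]
contact_force: [-0.4, -1.0, 0.1]
grip_width: 0.039
```

{"api": "jog_arm", "payload": {
  "plan": [
    [[0,0,-2],0],
    [[0,0,-2],0],
    [[0,0,-2],0],
    [[0,0,-1.5],0],
    [[0,0,-0.8],0],
    [[0,0,0],0],
    [[0,0,0],0],
    [[0,0,0],0]
  ]
}}

```text
clock: 41.9
tcp_pos: [0.5787, 0.0946, 0.1038]
orientation: [0.074, 3.139, 0.001]
contact_force: [-0.3, 0.2, -0.4]
grip_width: 0.0392
```

{"api": "jog_arm", "payload": {
  "plan": [
    [[0,0,-0.5],0],
    [[0,0,-0.3],0],
    [[0,0,-0.2],0],
    [[0,0,0],0],
    [[0,0,-0.1],0],
    [[0,0,0],0],
    [[0,0,0],0]
  ]
}}

```text
clock: 42.6
tcp_pos: [0.5781, 0.0946, 0.0919]
orientation: [0.074, 3.141, 0.0]
contact_force: [0.1, 0.5, -0.5]
grip_width: 0.0396
```

{"api": "jog_arm", "payload": {
  "plan": [
    [[0,0,-0.1],0],
    [[0,0,0],0],
    [[0,0,-0.05],0],
    [[0,0,0],0],
    [[0,0,0],0]
  ]
}}

```text
clock: 43.1
tcp_pos: [0.5782, 0.0946, 0.0909]
orientation: [0.074, 3.141, 0.001]
contact_force: [-2.0, 1.5, 5.5]
grip_width: 0.0392
```

Contact came at the predicted height, so I release, lift and move clear for a final look.

{"api": "jog_arm", "payload": {
  "plan": [
    [[0,0,0],0],
    [[0,0,0],0],
    [[0,0,0],0],
    [[0,0,0],0],
    [[0,0,1],0],
    [[0,0,2],0],
    [[0,0,3],0],
    [[0,0,3],0],
    [[0,-3,3],0],
    [[0,-4,3],0],
    [[0,-4,0],0],
    [[0,-4,0],0]
  ],
  "hand": 5.4
}}

```text
clock: 44.3
tcp_pos: [0.5785, -0.0569, 0.2426]
orientation: [0.073, 3.137, 0.001]
contact_force: [0.9, -1.0, -0.5]
grip_width: 0.0536
```

{"api": "jog_arm", "payload": {
  "plan": [
    [[0,-4,0],0],
    [[0,-4,0],0],
    [[0,-4,0],0],
    [[0,-4,0],0],
    [[0,0,0],0],
    [[0,0,0],0],
    [[0,0,0],0]
  ]
}}

```text
clock: 45.0
tcp_pos: [0.5783, -0.2141, 0.2406]
orientation: [0.071, 3.141, 0.001]
contact_force: [1.1, 1.6, 0.5]
grip_width: 0.0541
```

```bash
python3 - <<'E'
from h import *
T=np.ascontiguousarray(grab_frame('top')[:,:,::-1]);S=np.ascontiguousarray(grab_frame('scene')[:,:,::-1])
print('amber',fitdisc(T,(232,190,278,228),.052,(10,120,60),(30,255,255),cam='top',g=[.513,.098]))
print('expect spot px',pj([[.517,.183,.072],[.578,.095,.028]])-[150,150])
cv2.imwrite('pics/fin.png',cv2.resize(T[150:260,150:290],None,fx=5,fy=5,interpolation=cv2.INTER_CUBIC))
cv2.imwrite('pics/fins.png',cv2.resize(S[120:240,270:480],None,fx=3.8,fy=3.8,interpolation=cv2.INTER_CUBIC))
E
```

```text
amber (array([0.51333504, 0.09646624]), np.float64(0.09178485041737759))
expect spot px [[ 63.54447137  49.73423194]
 [107.43010651  26.14783253]]
```

View pics/fin.png

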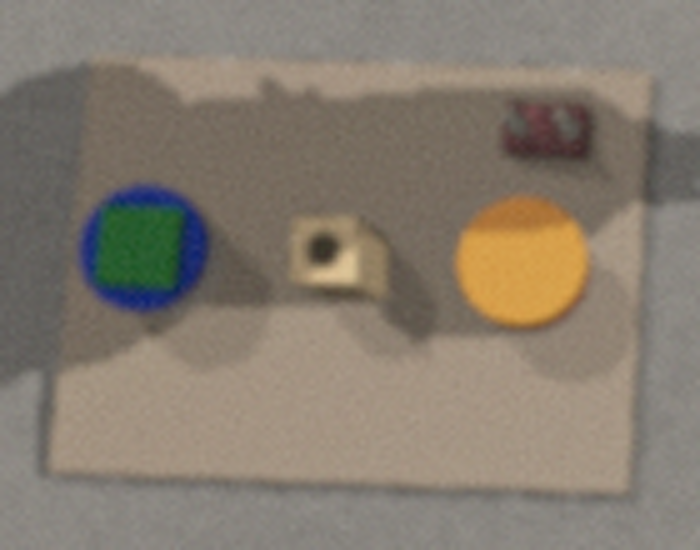

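View pics/fins.png

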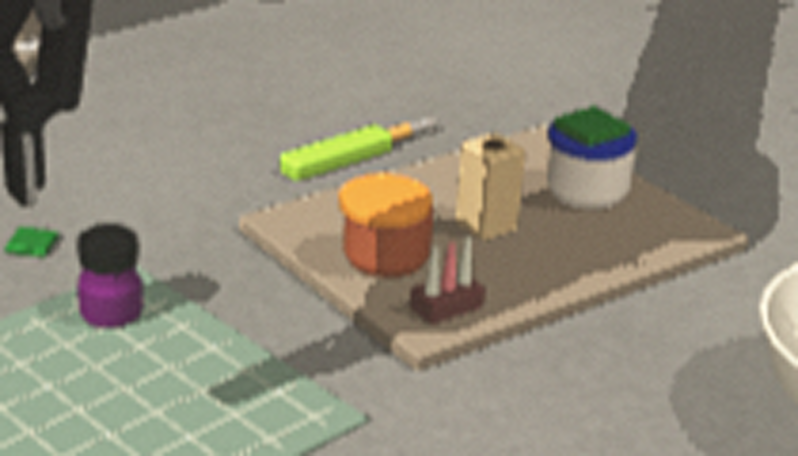

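```bash
python3 - <<'E'
from h import *
s=lambda p:np.array(p)/5-.4+[150,150]
f=bp(s([[546,158],[546,100]]),.012)[0];b=bp(s([[546,100]]),.028)[0]
print('front bottom',f,'back top',b,'lateral',bp(s([[502,130]]),.028),bp(s([[590,132]]),.012))
X=np.array([.9989,-.047]);Y=np.array([.047,.9989]);c=np.array([.513,.098])
print('gap',(f-c)@X-.028,'back',(b-c)@X, 'lat L',(bp(s([[502,130]]),.028)[0]-c)@Y,'R',(bp(s([[590,132]]),.012)[0]-c)@Y)
E
```

```text
front bottom [0.56926978 0.09431915] back top [0.59351242 0.09208368] lateral [[0.57954099 0.11233583]] [[0.5814821  0.07371301]]
gap 0.02838088173761363 back 0.08070192203951107 lat L 0.01744748439327007 R -0.0210416141836058
```

The top crop shows the post spot at (322,249), where I expected it. The holder is about 27 mm behind the terracotta mould and within 2 mm laterally, and all the glass is flat and centred. Handing in.

```bash
python3 -c "
from bench import *
print(hand_in(), get_obs()['clock'])"
```

```text
the job is handed in; nothing more can be done
the job is handed in; nothing more can be done
```

The kiln shelf is loaded and the job is handed in, after about 45 s of robot time. I placed the pieces in the order asked: blue disc, green tile, amber disc, kiln post, cone holder. Each was lowered until light contact and then released. The pliers, frit jar and smaller look-alike pieces were left alone.

What the last checks showed:
- **Blue disc and tile:** the disc is flat on the white mould with the tile flat on top. Both are centred to about 1–2 mm.
- **Amber disc:** it lies flat on the terracotta mould, with its centre about 1.5 mm off.
- **Kiln post:** it stands upright, with its spot within a pixel (about 2 mm) of the midpoint between the moulds.
- **Cone holder:** it stands behind the terracotta mould and square to the shelf. The arm's own reading puts the gap at about 25 mm, but the picture reads about 28 mm and about 2 mm off sideways. I left it there because that is close to the accuracy of the picture reading.

The side camera's position fits on the shelf disagreed with the overhead camera by 4–7 mm. I relied on the overhead camera there, and the side views looked centred too.

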